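# Open the latched pine cabinet gate beside the basin

### The arm

A 6-joint arm with a two-finger parallel gripper is mounted at the origin on the work surface. World frame = base frame: x ahead of the robot, y to its left, z up, the work surface at z = 0. Lengths are in m, angles in degrees, forces in N, time in s.
With the tool pointing down it reaches from about 0.25 to 0.725 m from the base axis. Payload 9.7 kg.
Tool frame: the origin (TCP) lies at the very end of the fingers, on their centre line; the grasp point (between the pads) lies 19 mm behind it; z points along the fingers, y is the line along which they close (so a half turn about z gives the same grasp; the last joint's range is limited). The gripper opens to 85 mm and grips with 20 to 120 N. Pads are 22 mm wide; open, the fingers measure 114 mm over their backs; the gripper's body (76 mm by 85 mm) begins 54 mm behind the grasp point. The pads swing forward as they close: fully open they stand 13 mm farther back than shut.
Start: joints at [-69.786, 4.979, 10.078, 95.1, 0, 90], TCP at [0.19, -0.516, 0.231] pointing down, gripper open.
Joint ranges: [-179.16, 179.16], [-48.56, 103.87], [-65.8, 70.77], [-126.05, 130.52], [-82.76, 87.17], [-180, 180]. Speed limits (degrees/s): [127.2, 127.2, 147.25, 180, 180, 180].

### API

Orientations are given as [roll, pitch, yaw] about the fixed x, y, z axes, in that order (R = Rz(yaw) Ry(pitch) Rx(roll)).
In Python, from workcell import telemetry, optics, workorder gives the robot as it stands.
- The arm moves only by the shell command python3 -m handwheel 'ROWS' [FORCE]. ROWS is JSON, a list of rows, each an object of numbers: "tx", "ty", "tz": the shift along the tool's x, y, z in m; "ax", "ay", "az": the turn, a rotation vector about the tool's x, y, z in degrees; "jaw": the gripper command: -1 is shut, 1 is fully open, values between are in proportion. A call has exactly 10 rows; each row shifts and turns the commanded pose from where the row before left it, along the tool's axes as they then stand; what a row does not reach is not made up. A row lasts 1/8 s, in which the tool goes at most 62.5 mm and 10.7 degrees, less where a joint would pass 70% of its speed; a pose out of reach is approached as far as the arm can. A call is refused whole if a number of a shift passes 0.0625 or a number of a turn 10.7, either way. A call with a gripper value outside its range is refused whole. The fingers move at their own pace and stop on an object; FORCE is the grip in N (left out, the last holds). Time passes only in rows, so rows that do not move let the fingers close, or fill a call up. It gives the time, the measured TCP pose, the force, the opening and the grip force at its end, in the units of the state.
- telemetry.get_obs(): the state, without advancing time (a new reading comes with each control period).
- optics.camera(name): name is "side" or "top"; returns a dict with "color" (384x512x3 uint8, red, green, blue), "K" (3x3 intrinsics, pixels), "extrinsics" (4x4, takes a point from camera to world coordinates). Camera axes: x right, y down, z forward; pixel columns grow to the right and rows downward; lengths in m; the calibration is good to about 2 mm. A picture is of the moment at which its call begins. There is no depth.
- workorder.job_done(): hands the job in; it is judged then, once.
The state is a dict: "time": time; "q": joint angles; "qd": joint speeds; "joint_efforts": joint torques, N m; "ee_pos": TCP position; "tcp_rot": TCP orientation; "wrist_force": force on the tool from outside, world axes, zero at the start; "torque": the same for the moment, N m; "opening": finger opening in m; "grasp_force": force on a finger pad.
Only numpy, scipy, OpenCV 4.12 (cv2) and the standard library are available. Lean on these libraries where they do the work, as an engineer would, in place of code of your own. Each camera call takes 0.05 s, during which the arm holds its last target. There are 200 camera calls.

### The job

Open the small pine cabinet so it can air after the shower: take the brass knob, lift the latch bar gently out of its catch by feel, swing the gate wide open, to about a right angle or beyond, and then let the bar drop back down and leave the gate standing open. Do not strain the bar against the catch, do not fling the gate, and leave the other things where they are.

Things in the scene. Friction and masses are not known exactly. Their poses are not given: they have to be found in the camera images.
- cabinet: pine cabinet, 180 deep x 240 wide x 262 mm high, fixed on the shelf. Origin: centre of its underside. Its front looks along its own -x, 90 mm from the origin; its y runs along the front, z up. The gate hangs on the -y side of the front (hinge axis at x -94, y -98 mm); the latch's catch is on the +y side.
- catch_screw (a point): upper fixing screw of the zinc catch, 162 mm above the shelf. The catch stands above it on the front stile, 22 mm wide, 30 mm proud: a hook lip in front of the bar's nose and a hood over it, 11.5 mm apart in height, so the 8 mm nose comes out only within a band of 2 to 3 mm. The catch plate is slotted and was set by hand anywhere in a 20 mm range: its height is not measured.
- latch_pivot (a point): pivot of the latch bar on the gate, 221 mm above the shelf, 115 mm from the knob towards the hinge. Depending on the catch's setting the knob must rise 3 to 18 mm before the nose clears the lip; 1 to 2 mm higher (5 to 19 mm in all) the nose meets the hood. Feel for it: raise slowly until the hood is felt (a few newtons), ease off by half a millimetre or so, then draw the gate outward.
- gate (a joint): hinge angle of the slatted gate (180 wide, 222 high, 14 mm thick, its top 256 mm above the shelf), rad: 0 shut, grows as it opens outward (turning counter-clockwise seen from above), stop at 1.9. Light friction (about 0.5 N at the knob); it stays where it is left. While latched it has about 0.02 rad of play.
- gate_hinge (a point): point on the gate's vertical hinge axis, 256 mm above the shelf; turns with the gate: its x is the normal of the gate pointing into the cabinet, its y runs along the gate from hinge to latch edge
- gate_edge (a point): centre of the top of the gate's free edge (180 mm from the hinge axis)
- latch_knob (a point): centre of the brass knob on the latch bar: round, 16 mm in diameter, 30 mm long, its axis along the gate's normal; 41 mm in front of the gate's face, 145 mm along the gate from the hinge axis, 221 mm above the shelf when the bar is down. Free room all round; pinch it from above by its two sides along the gate.
- latch_bar: dark steel latch bar, 5 mm thick, 192 mm long, about 90 g, in front of the gate. Origin: its pivot. The nose lies in the catch 164 to 176 mm from the pivot. The bar turns about the gate's normal: level when down (resting in the gate's staple), lifts to at most 0.185 rad, falls back by its own weight. The catch's screws bear about 10 N from the bar, no more.
- hairbrush: purple plastic hairbrush, 220 mm long, lying on the shelf; origin under its middle; leave alone
- jar: frosted glass jar with aluminium twist cap, 60 mm wide, 55 mm high, standing on the cabinet; origin under its middle; leave alone
- razor: aluminium shaving handle, 107 mm long, lying on the shelf; origin under its middle; leave alone
- tumbler: white ceramic tumbler, 76 mm wide, 95 mm high, on the shelf; origin under its middle; leave alone
- clip: green plastic hair clip, 70 mm long, 40 mm high, on the cabinet; origin under its middle; leave alone
- bottle: small blue bottle, 44 mm wide, 132 mm high, standing inside the cabinet; origin under its middle; leave alone
- tin: flat round tin, 64 mm wide, 34 mm high, inside the cabinet; origin under its middle; leave alone

How it is judged:
By the outcome, as a careful person would: the job done as asked, in the order asked, and still so for the second after the job is handed in, with the robot touching nothing.
It also fails if it takes over 67 s, if anything falls off the work surface, if the arm or the gripper's body presses on something with over 40 N, if the wrist force passes 120 N, or if a joint passes its speed limit or range.

## Working session

There is one attempt and no reset: what is moved stays moved. The work goes in short steps, Python scripts to look and compute and a shell command to move; the robot and the scene stay as the last step left them, time stands still between calls to the robot, and variables do not carry over. Pictures are saved under pics/ and viewed, at most 10 in all, crops included, and the job is handed in when it is done.

```bash
ls; mkdir -p pics
python3 - <<'E'
from workcell import telemetry, optics
import cv2
print(telemetry.get_obs())
for n in("side","top"):
    c=optics.camera(n); cv2.imwrite(f"pics/{n}0.png",c["color"][:,:,::-1]); print(n,c["K"].tolist(),c["extrinsics"].round(4).tolist())
E
```

```text
pics
{'time': 0.0, 'q': array([-6.97854064e+01,  5.01283122e+00,  1.00367856e+01,  9.51007164e+01,
       -6.71200968e-04,  9.00004958e+01]), 'qd': array([ 0.08608018, -0.0610644 ,  0.08410488,  0.10095195, -0.13436453,
        0.06223791]), 'joint_efforts': array([-4.48080773e-04, -5.20383918e+01,  4.64807332e+01,  1.61975215e-02,
       -1.06161892e-04, -1.49763832e-05]), 'ee_pos': array([ 0.1899657 , -0.51591579,  0.23058735]), 'tcp_rot': array([-1.79923238e+02,  6.71864598e-04,  2.02140987e+01]), 'wrist_force': array([-0.04040537,  0.48607529,  0.15081666]), 'torque': array([-0.01643381, -0.01183523, -0.03494284]), 'grasp_force': 0.0, 'opening': 0.0856684779841582}
side [[495.9549946557497, 0.0, 261.7626730486068], [0.0, 495.9549946557497, 191.01662715077276], [0.0, 0.0, 1.0]] [[-0.9965, -0.0479, 0.0687, 0.5458], [-0.0835, 0.5065, -0.8582, 0.9585], [0.0063, -0.8609, -0.5088, 0.7662], [0.0, 0.0, 0.0, 1.0]]
top [[482.1221184796462, 0.0, 251.97398933900297], [0.0, 482.1221184796462, 188.98564475258212], [0.0, 0.0, 1.0]] [[0.0213, -0.997, 0.0746, 0.5438], [-0.9998, -0.0213, 0.0011, -0.0644], [0.0005, -0.0746, -0.9972, 1.2473], [0.0, 0.0, 0.0, 1.0]]
```

View pics/side0.png

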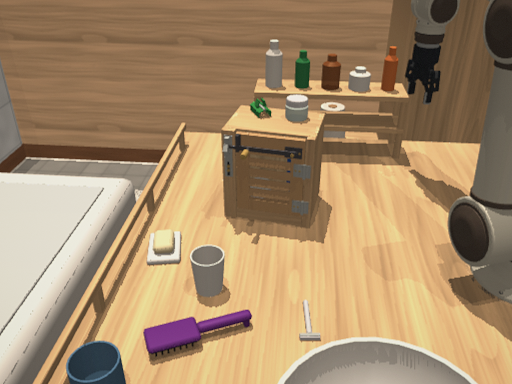

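View pics/top0.png

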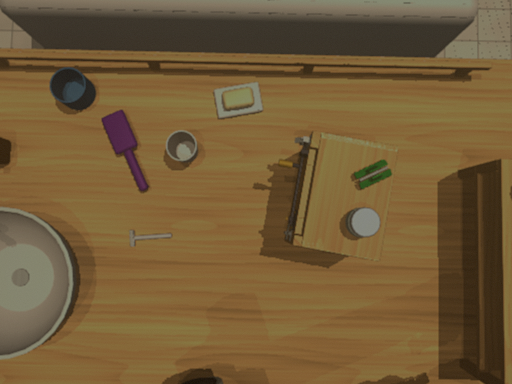

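The side view shows the cabinet front facing +y. The knob is near side (245,152), the catch near (228,155), and the hinges are on the right near (300,205). In the top view the knob is near (287,163), and the front edge runs (313,135)–(295,243). I'll enlarge both.

Run:
```python
import cv2,numpy as np
a=cv2.imread("pics/side0.png")[90:230,205:345]; b=cv2.imread("pics/top0.png")[115:275,250:410]
o=np.hstack([cv2.resize(a,(400,400),interpolation=2),cv2.resize(b,(400,400),interpolation=2)])
cv2.imwrite("pics/c0.png",o)
s=cv2.imread("pics/side0.png")
for n,(y0,y1,x0,x1) in dict(side=(130,175,215,310),top=(120,250,255,320)).items():
    i=cv2.cvtColor(cv2.imread(f"pics/{n}0.png"),cv2.COLOR_BGR2HSV)[y0:y1,x0:x1]
    m=cv2.inRange(i,(15,150,110),(30,255,255)); k,l,st,c=cv2.connectedComponentsWithStats(m)
    print(n,[(st[j].tolist(),(c[j]+[x0,y0]).round(1).tolist()) for j in range(1,k) if st[j][4]>8])
```

```text
side []
top [([53, 1, 12, 3, 15], [313.3, 122.4]), ([0, 4, 65, 13, 337], [293.0, 129.5]), ([0, 18, 18, 2, 25], [263.6, 138.5]), ([43, 24, 5, 7, 20], [299.4, 147.3]), ([23, 29, 18, 8, 79], [287.0, 152.0]), ([0, 30, 18, 5, 46], [261.8, 151.9]), ([22, 39, 15, 7, 59], [284.6, 162.4]), ([2, 59, 5, 5, 10], [258.7, 181.3]), ([0, 69, 6, 3, 12], [257.3, 189.7]), ([0, 69, 15, 11, 77], [262.1, 194.5]), ([0, 80, 9, 3, 20], [258.8, 201.2]), ([0, 88, 12, 5, 33], [260.8, 209.2]), ([0, 105, 6, 3, 11], [257.0, 226.2]), ([59, 109, 5, 14, 23], [316.4, 235.3]), ([0, 118, 9, 10, 63], [258.7, 242.3]), ([39, 119, 8, 7, 22], [296.8, 242.2])]
```

View pics/c0.png

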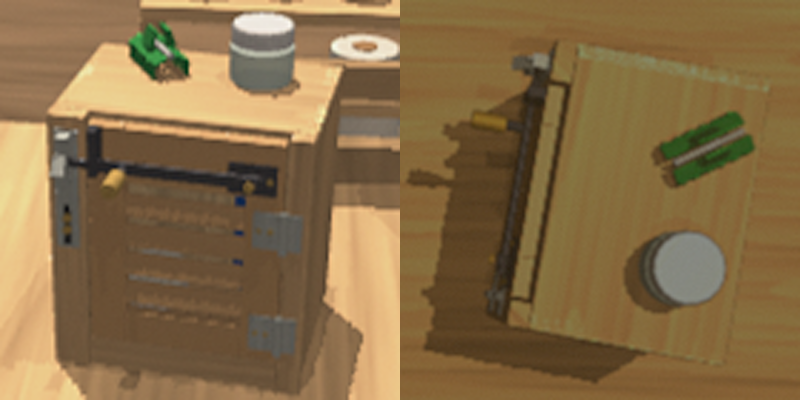

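The crop shows the brass knob centred at about side (245,154) and top (286,163), with the catch left of it. In the top view the cabinet's rear edge runs from about (398,150) to (379,260). Next I triangulate the knob and get the yaw from the top edges.

```bash
cat > h.py <<'E'
import numpy as np, cv2
from workcell import optics
C={n:optics.camera(n) for n in("side","top")}
def ray(n,p):
    c=C[n]; d=np.linalg.inv(c["K"])@[p[0],p[1],1]; E=c["extrinsics"]; d=E[:3,:3]@d
    return E[:3,3],d/np.linalg.norm(d)
def plane(n,p,z):
    o,d=ray(n,p); return o+d*(z-o[2])/d[2]
def tri(ps,pt):
    o1,d1=ray("side",ps); o2,d2=ray("top",pt)
    k=np.linalg.lstsq(np.c_[d1,-d2],o2-o1,rcond=None)[0]; a=o1+d1*k[0]; b=o2+d2*k[1]
    return (a+b)/2,np.linalg.norm(a-b)
E
python3 - <<'E'
from h import *
def S(x,y): return (205+x*.35-.3,90+y*.35-.3)
def T(x,y): return (250+(x-400)*.4-.3,115+y*.4-.3)
print("knob",tri(S(114,182),T(490,122)), "knobtip",tri(S(113,184),T(475,121)))
P={k:plane("top",T(*v),.262) for k,v in dict(fl=(576,42),bl=(770,88),br=(722,362),fr=(508,324),).items()}
for k,v in P.items(): print(k,v.round(4))
print("catch",tri(S(58,165),T(520,63)))
for a,b in(("bl","br"),("br","fr"),("fl","bl"),("fl","fr")):
    d=P[b]-P[a]; print(a,b,np.linalg.norm(d).round(4),np.degrees(np.arctan2(d[1],d[0])).round(1))
print("side-cam corners", [plane("side",S(*v),.262).round(4).tolist() for v in((50,117),(105,45),(343,66),(303,138))])
E
```

```text
knob (array([ 0.67646787, -0.13421719,  0.2236892 ]), np.float64(6.251780516094632e-05)) knobtip (array([ 0.6761194 , -0.1211415 ,  0.22827448]), np.float64(0.0007332522236047095))
fl [ 0.7397 -0.2017  0.262 ]
bl [ 0.7047 -0.3621  0.262 ]
br [ 0.4796 -0.3229  0.262 ]
fr [ 0.5066 -0.1489  0.262 ]
catch (array([ 0.7282299 , -0.15891941,  0.22563261]), np.float64(0.0011067615819910762))
bl br 0.2285 170.1
br fr 0.176 81.2
fl bl 0.1642 -102.3
fl fr 0.239 167.2
side-cam corners [[0.7378, -0.1797, 0.262], [0.7106, -0.3592, 0.262], [0.4777, -0.3266, 0.262], [0.516, -0.1569, 0.262]]
```

```bash
python3 -m handwheel '[{"tx":0.037,"ty":-0.039,"tz":-0.01,"jaw":-0.1},{"tx":0.037,"ty":-0.039,"tz":-0.01,"jaw":-0.1},{"tx":0.037,"ty":-0.039,"tz":-0.01,"jaw":-0.1},{"tx":0.037,"ty":-0.039,"tz":-0.01,"jaw":-0.1},{"tx":0.037,"ty":-0.039,"tz":-0.01,"jaw":-0.1},{"tx":0.037,"ty":-0.039,"tz":-0.01,"jaw":-0.1},{"tx":0.037,"ty":-0.039,"tz":-0.01,"jaw":-0.1},{"tx":0.037,"ty":-0.039,"tz":-0.01,"jaw":-0.1},{"tx":0.037,"ty":-0.039,"tz":-0.01,"jaw":-0.1},{"tx":0.037,"ty":-0.039,"tz":-0.01,"jaw":-0.1}]' 20
python3 -m handwheel '[{"az":10.5,"jaw":-0.1},{"az":10.5,"jaw":-0.1},{"az":10.5,"jaw":-0.1},{"az":10.5,"jaw":-0.1},{"az":10.5,"jaw":-0.1},{"az":10.5,"jaw":-0.1},{"az":10.5,"jaw":-0.1},{"az":10.5,"jaw":-0.1},{"az":10.5,"jaw":-0.1},{"az":10.5,"jaw":-0.1}]'
```

```text
$[0]: bad value
$[0]: bad value
```

```bash
python3 -m handwheel '[{"tx":0.037,"ty":-0.039,"tz":-0.01,"ax":0,"ay":0,"az":0,"jaw":-0.1},{"tx":0.037,"ty":-0.039,"tz":-0.01,"ax":0,"ay":0,"az":0,"jaw":-0.1},{"tx":0.037,"ty":-0.039,"tz":-0.01,"ax":0,"ay":0,"az":0,"jaw":-0.1},{"tx":0.037,"ty":-0.039,"tz":-0.01,"ax":0,"ay":0,"az":0,"jaw":-0.1},{"tx":0.037,"ty":-0.039,"tz":-0.01,"ax":0,"ay":0,"az":0,"jaw":-0.1},{"tx":0.037,"ty":-0.039,"tz":-0.01,"ax":0,"ay":0,"az":0,"jaw":-0.1},{"tx":0.037,"ty":-0.039,"tz":-0.01,"ax":0,"ay":0,"az":0,"jaw":-0.1},{"tx":0.037,"ty":-0.039,"tz":-0.01,"ax":0,"ay":0,"az":0,"jaw":-0.1},{"tx":0.037,"ty":-0.039,"tz":-0.01,"ax":0,"ay":0,"az":0,"jaw":-0.1},{"tx":0.037,"ty":-0.039,"tz":-0.01,"ax":0,"ay":0,"az":0,"jaw":-0.1}]' 20
```

```text
time: 1.45
ee_pos: [0.4028, -0.0205, 0.3317]
tcp_rot: [180.0, -0.0, 20.2]
wrist_force: [0.8, -0.5, -0.5]
opening: 0.0386
grasp_force: 0.0
```

```bash
python3 -m handwheel '[{"tx":0,"ty":0,"tz":0,"ax":0,"ay":0,"az":10.5,"jaw":-0.1},{"tx":0,"ty":0,"tz":0,"ax":0,"ay":0,"az":10.5,"jaw":-0.1},{"tx":0,"ty":0,"tz":0,"ax":0,"ay":0,"az":10.5,"jaw":-0.1},{"tx":0,"ty":0,"tz":0,"ax":0,"ay":0,"az":10.5,"jaw":-0.1},{"tx":0,"ty":0,"tz":0,"ax":0,"ay":0,"az":10.5,"jaw":-0.1},{"tx":0,"ty":0,"tz":0,"ax":0,"ay":0,"az":10.5,"jaw":-0.1},{"tx":0,"ty":0,"tz":0,"ax":0,"ay":0,"az":10.5,"jaw":-0.1},{"tx":0,"ty":0,"tz":0,"ax":0,"ay":0,"az":10.5,"jaw":-0.1},{"tx":0,"ty":0,"tz":0,"ax":0,"ay":0,"az":10.5,"jaw":-0.1},{"tx":0,"ty":0,"tz":0,"ax":0,"ay":0,"az":10.5,"jaw":-0.1}]'
```

```text
time: 2.7
ee_pos: [0.2078, -0.2823, 0.3316]
tcp_rot: [-168.3, 8.4, -63.1]
wrist_force: [0.6, -0.2, -0.1]
opening: 0.0382
grasp_force: 0.0
```

```bash
python3 -c "
from workcell import telemetry as t
o=t.get_obs();print(o['q'].round(1),o['ee_pos'],o['tcp_rot'])"; python3 -m handwheel '[{"tx":0,"ty":0,"tz":0,"ax":0,"ay":0,"az":0,"jaw":-0.1},{"tx":0,"ty":0,"tz":0,"ax":0,"ay":0,"az":0,"jaw":-0.1},{"tx":0,"ty":0,"tz":0,"ax":0,"ay":0,"az":0,"jaw":-0.1},{"tx":0,"ty":0,"tz":0,"ax":0,"ay":0,"az":0,"jaw":-0.1},{"tx":0,"ty":0,"tz":0,"ax":0,"ay":0,"az":0,"jaw":-0.1},{"tx":0,"ty":0,"tz":0,"ax":0,"ay":0,"az":0,"jaw":-0.1},{"tx":0,"ty":0,"tz":0,"ax":0,"ay":0,"az":0,"jaw":-0.1},{"tx":0,"ty":0,"tz":0,"ax":0,"ay":0,"az":0,"jaw":-0.1},{"tx":0,"ty":0,"tz":0,"ax":0,"ay":0,"az":0,"jaw":-0.1},{"tx":0,"ty":0,"tz":0,"ax":0,"ay":0,"az":0,"jaw":-0.1}]'; python3 -c "
from workcell import telemetry as t
o=t.get_obs();print(o['q'].round(1),o['ee_pos'],o['tcp_rot'])"
```

```text
[-63.1 -11.1   5.  114.5  11.7 179.9] [ 0.20779648 -0.28231233  0.33164785] [-168.27461208    8.44949199  -63.094883  ]
time: 3.95
ee_pos: [0.209, -0.2816, 0.3319]
tcp_rot: [-168.3, 8.4, -62.8]
wrist_force: [0.4, -0.4, 0.2]
opening: 0.039
grasp_force: 0.0
[-62.9 -11.1   5.  114.5  11.7 179.9] [ 0.20897849 -0.28163912  0.33186499] [-168.30338426    8.37985031  -62.84404247]
```

Joint 6 reached its range, because yaw = j1 − j6 + 180. I'll turn the other way to yaw 80, which leaves plenty of j6 range.

```bash
cat >> h.py <<'E'
from scipy.spatial.transform import Rotation as Rn
def togo(o,pos,rpy):
    a=Rn.from_euler('xyz',o['tcp_rot'],degrees=True); b=Rn.from_euler('xyz',rpy,degrees=True)
    return a.inv().apply(np.array(pos)-o['ee_pos']).round(4),(a.inv()*b).as_rotvec(degrees=True).round(2)
E
python3 -c "
from h import *
from workcell import telemetry as t
o=t.get_obs();print(togo(o,[.4,-.02,.33],[180,0,-63]));print(togo(o,[.4,-.02,.33],[180,0,80]))"
```

```text
(array([-0.1438, -0.2787,  0.0812]), array([-11.66,   8.37,  -0.7 ]))
(array([-0.1438, -0.2787,  0.0812]), array([ -15.34,  -11.07, -142.75]))
```

```bash
python3 -m handwheel '[{"tx":0,"ty":0,"tz":0,"ax":-1.1,"ay":-0.8,"az":-10.2,"jaw":-0.1},{"tx":0,"ty":0,"tz":0,"ax":-1.1,"ay":-0.8,"az":-10.2,"jaw":-0.1},{"tx":0,"ty":0,"tz":0,"ax":-1.1,"ay":-0.8,"az":-10.2,"jaw":-0.1},{"tx":0,"ty":0,"tz":0,"ax":-1.1,"ay":-0.8,"az":-10.2,"jaw":-0.1},{"tx":0,"ty":0,"tz":0,"ax":-1.1,"ay":-0.8,"az":-10.2,"jaw":-0.1},{"tx":0,"ty":0,"tz":0,"ax":-1.1,"ay":-0.8,"az":-10.2,"jaw":-0.1},{"tx":0,"ty":0,"tz":0,"ax":-1.1,"ay":-0.8,"az":-10.2,"jaw":-0.1},{"tx":0,"ty":0,"tz":0,"ax":-1.1,"ay":-0.8,"az":-10.2,"jaw":-0.1},{"tx":0,"ty":0,"tz":0,"ax":-1.1,"ay":-0.8,"az":-10.2,"jaw":-0.1},{"tx":0,"ty":0,"tz":0,"ax":-1.1,"ay":-0.8,"az":-10.2,"jaw":-0.1}]'
python3 -c "
from h import *
from workcell import telemetry as t
o=t.get_obs();print(o['q'].round(1),togo(o,[.4,-.02,.33],[180,0,80]))"
```

```text
time: 5.3
ee_pos: [0.2091, -0.2816, 0.3318]
tcp_rot: [-174.9, -1.3, 39.5]
wrist_force: [1.2, -1.0, 0.2]
opening: 0.0384
grasp_force: 0.0
[-54.2 -13.1   4.4 112.6   1.   86.4] (array([ 0.3132, -0.08  ,  0.0166]), array([ -4.38,  -3.08, -40.59]))
```

```bash
python3 -m handwheel '[{"tx":0,"ty":0,"tz":0,"ax":-1.1,"ay":-0.8,"az":-10.2,"jaw":-0.1},{"tx":0,"ty":0,"tz":0,"ax":-1.1,"ay":-0.8,"az":-10.2,"jaw":-0.1},{"tx":0,"ty":0,"tz":0,"ax":-1.1,"ay":-0.8,"az":-10.2,"jaw":-0.1},{"tx":0,"ty":0,"tz":0,"ax":-1.1,"ay":-0.7,"az":-10.1,"jaw":-0.1},{"tx":0.048,"ty":0.0238,"tz":0,"ax":0,"ay":0,"az":0,"jaw":-0.1},{"tx":0.048,"ty":0.0238,"tz":0,"ax":0,"ay":0,"az":0,"jaw":-0.1},{"tx":0.048,"ty":0.0238,"tz":0,"ax":0,"ay":0,"az":0,"jaw":-0.1},{"tx":0.048,"ty":0.0238,"tz":0,"ax":0,"ay":0,"az":0,"jaw":-0.1},{"tx":0.048,"ty":0.0238,"tz":0,"ax":0,"ay":0,"az":0,"jaw":-0.1},{"tx":0.048,"ty":0.0238,"tz":0,"ax":0,"ay":0,"az":0,"jaw":-0.1}]'
python3 -c "
from h import *
from workcell import telemetry as t
o=t.get_obs();print(o['q'].round(1),togo(o,[.677,-.13,.30],[180,0,80]))"
```

```text
time: 6.65
ee_pos: [0.4006, -0.0211, 0.3319]
tcp_rot: [-179.9, -0.0, 79.7]
wrist_force: [0.2, -2.3, -0.1]
opening: 0.0384
grasp_force: 0.0
[-2.900e+00 -1.120e+01  6.000e+00  1.074e+02  1.000e-01  9.720e+01] (array([-0.061 ,  0.2904,  0.0296]), array([-0.18, -0.07, -0.01]))
```

```bash
python3 -m handwheel '[{"tx":-0.0076,"ty":0.0363,"tz":0.006,"ax":0,"ay":0,"az":0,"jaw":-0.1},{"tx":-0.0076,"ty":0.0363,"tz":0.006,"ax":0,"ay":0,"az":0,"jaw":-0.1},{"tx":-0.0076,"ty":0.0363,"tz":0.006,"ax":0,"ay":0,"az":0,"jaw":-0.1},{"tx":-0.0076,"ty":0.0363,"tz":0.006,"ax":0,"ay":0,"az":0,"jaw":-0.1},{"tx":-0.0076,"ty":0.0363,"tz":0.006,"ax":0,"ay":0,"az":0,"jaw":-0.1},{"tx":-0.0076,"ty":0.0363,"tz":0.006,"ax":0,"ay":0,"az":0,"jaw":-0.1},{"tx":-0.0076,"ty":0.0363,"tz":0.006,"ax":0,"ay":0,"az":0,"jaw":-0.1},{"tx":-0.0076,"ty":0.0363,"tz":0.006,"ax":0,"ay":0,"az":0,"jaw":-0.1},{"tx":0,"ty":0,"tz":0,"ax":0,"ay":0,"az":0,"jaw":-0.1},{"tx":0,"ty":0,"tz":0,"ax":0,"ay":0,"az":0,"jaw":-0.1}]'
python3 - <<'E'
from h import *
from workcell import telemetry as t
o=t.get_obs();print(o['q'].round(1),togo(o,[.677,-.131,.204],[180,0,80]))
a=C["side"]["color"][70:210,195:335]; b=C["top"]["color"][95:235,230:370]
cv2.imwrite("pics/c1.png",cv2.resize(np.hstack([a,b]),(800,400),interpolation=2)[:,:,::-1])
E
```

```text
time: 8.0
ee_pos: [0.6747, -0.1338, 0.2833]
tcp_rot: [-179.9, -0.0, 79.8]
wrist_force: [-0.6, -0.0, -0.4]
opening: 0.0385
grasp_force: 0.0
[-11.2  28.7  45.6 106.9   0.   88.9] (array([0.0027, 0.0021, 0.0808]), array([ 0.01, -0.03, -0.11]))
```

View pics/c1.png

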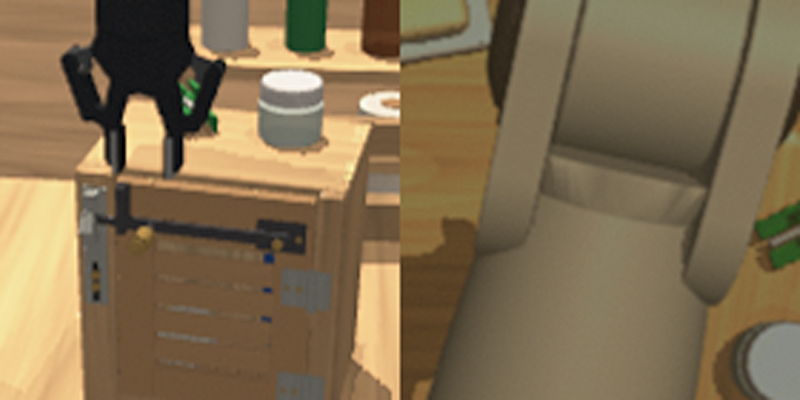

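The side crop shows the jaws straddling the knob: finger tips at crop x 115 and 172, knob at (144,237). The descent line is good.

```bash
python3 -m handwheel '[{"tx":0.003,"ty":0.002,"tz":0.01,"ax":0,"ay":0,"az":0,"jaw":-0.1},{"tx":0,"ty":0,"tz":0.01,"ax":0,"ay":0,"az":0,"jaw":-0.1},{"tx":0,"ty":0,"tz":0.01,"ax":0,"ay":0,"az":0,"jaw":-0.1},{"tx":0,"ty":0,"tz":0.01,"ax":0,"ay":0,"az":0,"jaw":-0.1},{"tx":0,"ty":0,"tz":0.01,"ax":0,"ay":0,"az":0,"jaw":-0.1},{"tx":0,"ty":0,"tz":0.01,"ax":0,"ay":0,"az":0,"jaw":-0.1},{"tx":0,"ty":0,"tz":0.01,"ax":0,"ay":0,"az":0,"jaw":-0.1},{"tx":0,"ty":0,"tz":0.01,"ax":0,"ay":0,"az":0,"jaw":-0.1},{"tx":0,"ty":0,"tz":0,"ax":0,"ay":0,"az":0,"jaw":-0.1},{"tx":0,"ty":0,"tz":0,"ax":0,"ay":0,"az":0,"jaw":-0.1}]'
```

```text
time: 9.35
ee_pos: [0.6776, -0.1306, 0.2039]
tcp_rot: [-180.0, -0.0, 80.0]
wrist_force: [-0.4, 0.0, 0.8]
opening: 0.0386
grasp_force: 0.0
```

```bash
python3 -m handwheel '[{"tx":0,"ty":0,"tz":0,"ax":0,"ay":0,"az":0,"jaw":-0.4},{"tx":0,"ty":0,"tz":0,"ax":0,"ay":0,"az":0,"jaw":-0.5},{"tx":0,"ty":0,"tz":0,"ax":0,"ay":0,"az":0,"jaw":-0.6},{"tx":0,"ty":0,"tz":0,"ax":0,"ay":0,"az":0,"jaw":-0.7},{"tx":0,"ty":0,"tz":0,"ax":0,"ay":0,"az":0,"jaw":-1},{"tx":0,"ty":0,"tz":0,"ax":0,"ay":0,"az":0,"jaw":-1},{"tx":0,"ty":0,"tz":0,"ax":0,"ay":0,"az":0,"jaw":-1},{"tx":0,"ty":0,"tz":0,"ax":0,"ay":0,"az":0,"jaw":-1},{"tx":0,"ty":0,"tz":0,"ax":0,"ay":0,"az":0,"jaw":-1},{"tx":0,"ty":0,"tz":0,"ax":0,"ay":0,"az":0,"jaw":-1}]' 25
```

```text
time: 10.6
ee_pos: [0.678, -0.1307, 0.2038]
tcp_rot: [180.0, -0.0, 80.0]
wrist_force: [5.9, -1.1, 1.4]
opening: 0.0153
grasp_force: 24.6
```

```bash
python3 -m handwheel '[{"tx":0,"ty":0,"tz":-0.0005,"ax":0,"ay":0,"az":0,"jaw":-1},{"tx":0,"ty":0,"tz":-0.0005,"ax":0,"ay":0,"az":0,"jaw":-1},{"tx":0,"ty":0,"tz":-0.0005,"ax":0,"ay":0,"az":0,"jaw":-1},{"tx":0,"ty":0,"tz":-0.0005,"ax":0,"ay":0,"az":0,"jaw":-1},{"tx":0,"ty":0,"tz":-0.0005,"ax":0,"ay":0,"az":0,"jaw":-1},{"tx":0,"ty":0,"tz":-0.0005,"ax":0,"ay":0,"az":0,"jaw":-1},{"tx":0,"ty":0,"tz":-0.0005,"ax":0,"ay":0,"az":0,"jaw":-1},{"tx":0,"ty":0,"tz":0,"ax":0,"ay":0,"az":0,"jaw":-1},{"tx":0,"ty":0,"tz":0,"ax":0,"ay":0,"az":0,"jaw":-1},{"tx":0,"ty":0,"tz":0,"ax":0,"ay":0,"az":0,"jaw":-1}]'
```

```text
time: 11.85
ee_pos: [0.678, -0.1307, 0.2066]
tcp_rot: [-180.0, -0.0, 80.0]
wrist_force: [7.3, 0.5, -1.8]
opening: 0.0146
grasp_force: 24.4
```

```bash
python3 -m handwheel '[{"tx":0,"ty":0,"tz":-0.0005,"ax":0,"ay":0,"az":0,"jaw":-1},{"tx":0,"ty":0,"tz":-0.0005,"ax":0,"ay":0,"az":0,"jaw":-1},{"tx":0,"ty":0,"tz":0,"ax":0,"ay":0,"az":0,"jaw":-1},{"tx":0,"ty":0,"tz":0,"ax":0,"ay":0,"az":0,"jaw":-1},{"tx":0,"ty":0,"tz":0,"ax":0,"ay":0,"az":0,"jaw":-1},{"tx":0,"ty":0,"tz":0,"ax":0,"ay":0,"az":0,"jaw":-1},{"tx":0,"ty":0,"tz":0,"ax":0,"ay":0,"az":0,"jaw":-1},{"tx":0,"ty":0,"tz":0,"ax":0,"ay":0,"az":0,"jaw":-1},{"tx":0,"ty":0,"tz":0,"ax":0,"ay":0,"az":0,"jaw":-1},{"tx":0,"ty":0,"tz":0,"ax":0,"ay":0,"az":0,"jaw":-1}]'
python3 - <<'E'
from h import *
from workcell import telemetry as t
o=t.get_obs();print(o['ee_pos'].round(5),o['wrist_force'].round(2))
a=C["side"]["color"][70:210,195:335]
cv2.imwrite("pics/c2.png",cv2.resize(a,(560,560),interpolation=2)[:,:,::-1])
E
```

```text
time: 13.1
ee_pos: [0.678, -0.1307, 0.2077]
tcp_rot: [-180.0, -0.0, 80.0]
wrist_force: [5.5, -1.2, -1.3]
opening: 0.015
grasp_force: 24.5
[ 0.67795 -0.13068  0.20765] [ 5.37 -0.66 -1.45]
```

View pics/c2.png

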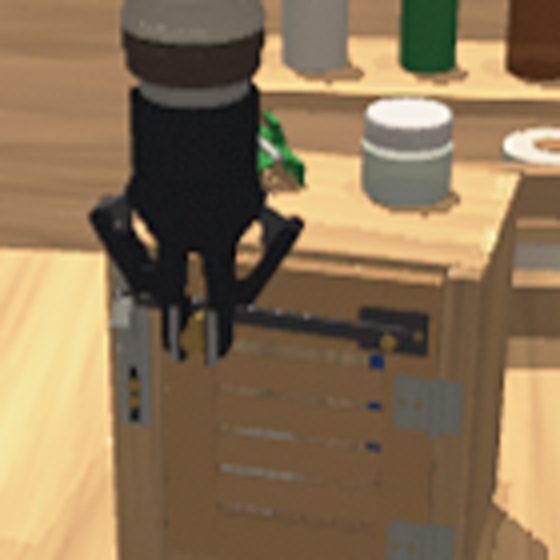

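The knob is held between the pads at crop (195,335), and the bar's weight reads about 1.4 N. I'll keep raising 1 mm at a time.

```bash
python3 -m handwheel '[{"tx":0,"ty":0,"tz":-0.0005,"ax":0,"ay":0,"az":0,"jaw":-1},{"tx":0,"ty":0,"tz":-0.0005,"ax":0,"ay":0,"az":0,"jaw":-1},{"tx":0,"ty":0,"tz":0,"ax":0,"ay":0,"az":0,"jaw":-1},{"tx":0,"ty":0,"tz":0,"ax":0,"ay":0,"az":0,"jaw":-1},{"tx":0,"ty":0,"tz":0,"ax":0,"ay":0,"az":0,"jaw":-1},{"tx":0,"ty":0,"tz":0,"ax":0,"ay":0,"az":0,"jaw":-1},{"tx":0,"ty":0,"tz":0,"ax":0,"ay":0,"az":0,"jaw":-1},{"tx":0,"ty":0,"tz":0,"ax":0,"ay":0,"az":0,"jaw":-1},{"tx":0,"ty":0,"tz":0,"ax":0,"ay":0,"az":0,"jaw":-1},{"tx":0,"ty":0,"tz":0,"ax":0,"ay":0,"az":0,"jaw":-1}]'
```

```text
time: 14.45
ee_pos: [0.6779, -0.1307, 0.2087]
tcp_rot: [-180.0, -0.0, 80.0]
wrist_force: [5.5, -0.7, -1.7]
opening: 0.015
grasp_force: 24.4
```

```bash
python3 -m handwheel '[{"tx":0,"ty":0,"tz":-0.0005,"ax":0,"ay":0,"az":0,"jaw":-1},{"tx":0,"ty":0,"tz":-0.0005,"ax":0,"ay":0,"az":0,"jaw":-1},{"tx":0,"ty":0,"tz":0,"ax":0,"ay":0,"az":0,"jaw":-1},{"tx":0,"ty":0,"tz":0,"ax":0,"ay":0,"az":0,"jaw":-1},{"tx":0,"ty":0,"tz":0,"ax":0,"ay":0,"az":0,"jaw":-1},{"tx":0,"ty":0,"tz":0,"ax":0,"ay":0,"az":0,"jaw":-1},{"tx":0,"ty":0,"tz":0,"ax":0,"ay":0,"az":0,"jaw":-1},{"tx":0,"ty":0,"tz":0,"ax":0,"ay":0,"az":0,"jaw":-1},{"tx":0,"ty":0,"tz":0,"ax":0,"ay":0,"az":0,"jaw":-1},{"tx":0,"ty":0,"tz":0,"ax":0,"ay":0,"az":0,"jaw":-1}]'
```

```text
time: 15.7
ee_pos: [0.6779, -0.1306, 0.2096]
tcp_rot: [-180.0, -0.0, 80.0]
wrist_force: [5.3, -0.6, -2.3]
opening: 0.0153
grasp_force: 24.4
```

```bash
python3 -m handwheel '[{"tx":0,"ty":0,"tz":-0.0004,"ax":0,"ay":0,"az":0,"jaw":-1},{"tx":0,"ty":0,"tz":-0.0004,"ax":0,"ay":0,"az":0,"jaw":-1},{"tx":0,"ty":0,"tz":0,"ax":0,"ay":0,"az":0,"jaw":-1},{"tx":0,"ty":0,"tz":0,"ax":0,"ay":0,"az":0,"jaw":-1},{"tx":0,"ty":0,"tz":0,"ax":0,"ay":0,"az":0,"jaw":-1},{"tx":0,"ty":0,"tz":0,"ax":0,"ay":0,"az":0,"jaw":-1},{"tx":0,"ty":0,"tz":0,"ax":0,"ay":0,"az":0,"jaw":-1},{"tx":0,"ty":0,"tz":0,"ax":0,"ay":0,"az":0,"jaw":-1},{"tx":0,"ty":0,"tz":0,"ax":0,"ay":0,"az":0,"jaw":-1},{"tx":0,"ty":0,"tz":0,"ax":0,"ay":0,"az":0,"jaw":-1}]'
```

```text
time: 16.95
ee_pos: [0.6779, -0.1307, 0.2105]
tcp_rot: [-180.0, -0.0, 80.0]
wrist_force: [5.9, -0.2, -1.3]
opening: 0.015
grasp_force: 24.4
```

Only noise so far, so I continue.

```bash
python3 -m handwheel '[{"tx":0,"ty":0,"tz":-0.0005,"ax":0,"ay":0,"az":0,"jaw":-1},{"tx":0,"ty":0,"tz":-0.0005,"ax":0,"ay":0,"az":0,"jaw":-1},{"tx":0,"ty":0,"tz":0,"ax":0,"ay":0,"az":0,"jaw":-1},{"tx":0,"ty":0,"tz":0,"ax":0,"ay":0,"az":0,"jaw":-1},{"tx":0,"ty":0,"tz":0,"ax":0,"ay":0,"az":0,"jaw":-1},{"tx":0,"ty":0,"tz":0,"ax":0,"ay":0,"az":0,"jaw":-1},{"tx":0,"ty":0,"tz":0,"ax":0,"ay":0,"az":0,"jaw":-1},{"tx":0,"ty":0,"tz":0,"ax":0,"ay":0,"az":0,"jaw":-1},{"tx":0,"ty":0,"tz":0,"ax":0,"ay":0,"az":0,"jaw":-1},{"tx":0,"ty":0,"tz":0,"ax":0,"ay":0,"az":0,"jaw":-1}]'
```

```text
time: 18.2
ee_pos: [0.6778, -0.1306, 0.2115]
tcp_rot: [-180.0, -0.0, 80.0]
wrist_force: [4.9, 0.5, -1.7]
opening: 0.0153
grasp_force: 24.4
```

```bash
python3 -c "
from workcell import telemetry as t
o=t.get_obs();print(o['ee_pos'].round(5),o['wrist_force'].round(2))"
```

```text
[ 0.67779 -0.13064  0.21145] [ 4.87  0.51 -1.7 ]
```

```bash
python3 -m handwheel '[{"tx":0,"ty":0,"tz":-0.0005,"ax":0,"ay":0,"az":0,"jaw":-1},{"tx":0,"ty":0,"tz":-0.0005,"ax":0,"ay":0,"az":0,"jaw":-1},{"tx":0,"ty":0,"tz":0,"ax":0,"ay":0,"az":0,"jaw":-1},{"tx":0,"ty":0,"tz":0,"ax":0,"ay":0,"az":0,"jaw":-1},{"tx":0,"ty":0,"tz":0,"ax":0,"ay":0,"az":0,"jaw":-1},{"tx":0,"ty":0,"tz":0,"ax":0,"ay":0,"az":0,"jaw":-1},{"tx":0,"ty":0,"tz":0,"ax":0,"ay":0,"az":0,"jaw":-1},{"tx":0,"ty":0,"tz":0,"ax":0,"ay":0,"az":0,"jaw":-1},{"tx":0,"ty":0,"tz":0,"ax":0,"ay":0,"az":0,"jaw":-1},{"tx":0,"ty":0,"tz":0,"ax":0,"ay":0,"az":0,"jaw":-1}]'
```

```text
time: 19.45
ee_pos: [0.6777, -0.1306, 0.2127]
tcp_rot: [-180.0, -0.0, 80.0]
wrist_force: [5.1, -1.5, -2.6]
opening: 0.015
grasp_force: 24.4
```

```bash
python3 -m handwheel '[{"tx":0,"ty":0,"tz":-0.0004,"ax":0,"ay":0,"az":0,"jaw":-1},{"tx":0,"ty":0,"tz":-0.0004,"ax":0,"ay":0,"az":0,"jaw":-1},{"tx":0,"ty":0,"tz":0,"ax":0,"ay":0,"az":0,"jaw":-1},{"tx":0,"ty":0,"tz":0,"ax":0,"ay":0,"az":0,"jaw":-1},{"tx":0,"ty":0,"tz":0,"ax":0,"ay":0,"az":0,"jaw":-1},{"tx":0,"ty":0,"tz":0,"ax":0,"ay":0,"az":0,"jaw":-1},{"tx":0,"ty":0,"tz":0,"ax":0,"ay":0,"az":0,"jaw":-1},{"tx":0,"ty":0,"tz":0,"ax":0,"ay":0,"az":0,"jaw":-1},{"tx":0,"ty":0,"tz":0,"ax":0,"ay":0,"az":0,"jaw":-1},{"tx":0,"ty":0,"tz":0,"ax":0,"ay":0,"az":0,"jaw":-1}]'
```

```text
time: 20.7
ee_pos: [0.6777, -0.1306, 0.2135]
tcp_rot: [-179.9, -0.0, 80.0]
wrist_force: [6.2, -0.2, -1.6]
opening: 0.0148
grasp_force: 24.4
```

```bash
python3 -m handwheel '[{"tx":0,"ty":0,"tz":-0.0005,"ax":0,"ay":0,"az":0,"jaw":-1},{"tx":0,"ty":0,"tz":-0.0005,"ax":0,"ay":0,"az":0,"jaw":-1},{"tx":0,"ty":0,"tz":0,"ax":0,"ay":0,"az":0,"jaw":-1},{"tx":0,"ty":0,"tz":0,"ax":0,"ay":0,"az":0,"jaw":-1},{"tx":0,"ty":0,"tz":0,"ax":0,"ay":0,"az":0,"jaw":-1},{"tx":0,"ty":0,"tz":0,"ax":0,"ay":0,"az":0,"jaw":-1},{"tx":0,"ty":0,"tz":0,"ax":0,"ay":0,"az":0,"jaw":-1},{"tx":0,"ty":0,"tz":0,"ax":0,"ay":0,"az":0,"jaw":-1},{"tx":0,"ty":0,"tz":0,"ax":0,"ay":0,"az":0,"jaw":-1},{"tx":0,"ty":0,"tz":0,"ax":0,"ay":0,"az":0,"jaw":-1}]'
```

```text
time: 21.95
ee_pos: [0.6776, -0.1306, 0.2146]
tcp_rot: [-179.9, -0.0, 80.0]
wrist_force: [5.5, 0.6, -1.6]
opening: 0.0148
grasp_force: 24.4
```

```bash
python3 -m handwheel '[{"tx":0,"ty":0,"tz":-0.0005,"ax":0,"ay":0,"az":0,"jaw":-1},{"tx":0,"ty":0,"tz":-0.0005,"ax":0,"ay":0,"az":0,"jaw":-1},{"tx":0,"ty":0,"tz":0,"ax":0,"ay":0,"az":0,"jaw":-1},{"tx":0,"ty":0,"tz":0,"ax":0,"ay":0,"az":0,"jaw":-1},{"tx":0,"ty":0,"tz":0,"ax":0,"ay":0,"az":0,"jaw":-1},{"tx":0,"ty":0,"tz":0,"ax":0,"ay":0,"az":0,"jaw":-1},{"tx":0,"ty":0,"tz":0,"ax":0,"ay":0,"az":0,"jaw":-1},{"tx":0,"ty":0,"tz":0,"ax":0,"ay":0,"az":0,"jaw":-1},{"tx":0,"ty":0,"tz":0,"ax":0,"ay":0,"az":0,"jaw":-1},{"tx":0,"ty":0,"tz":0,"ax":0,"ay":0,"az":0,"jaw":-1}]'
```

```text
time: 23.2
ee_pos: [0.6775, -0.1307, 0.2156]
tcp_rot: [-179.9, -0.0, 80.0]
wrist_force: [4.6, -0.6, -2.3]
opening: 0.0151
grasp_force: 24.4
```

```bash
python3 -m handwheel '[{"tx":0,"ty":0,"tz":-0.0005,"ax":0,"ay":0,"az":0,"jaw":-1},{"tx":0,"ty":0,"tz":-0.0005,"ax":0,"ay":0,"az":0,"jaw":-1},{"tx":0,"ty":0,"tz":0,"ax":0,"ay":0,"az":0,"jaw":-1},{"tx":0,"ty":0,"tz":0,"ax":0,"ay":0,"az":0,"jaw":-1},{"tx":0,"ty":0,"tz":0,"ax":0,"ay":0,"az":0,"jaw":-1},{"tx":0,"ty":0,"tz":0,"ax":0,"ay":0,"az":0,"jaw":-1},{"tx":0,"ty":0,"tz":0,"ax":0,"ay":0,"az":0,"jaw":-1},{"tx":0,"ty":0,"tz":0,"ax":0,"ay":0,"az":0,"jaw":-1},{"tx":0,"ty":0,"tz":0,"ax":0,"ay":0,"az":0,"jaw":-1},{"tx":0,"ty":0,"tz":0,"ax":0,"ay":0,"az":0,"jaw":-1}]'
```

```text
time: 24.45
ee_pos: [0.6774, -0.1306, 0.2163]
tcp_rot: [-179.9, -0.0, 80.0]
wrist_force: [4.1, -0.7, -11.2]
opening: 0.0151
grasp_force: 24.5
```

The hood is felt: about 9 N net at the knob, so about 6 N at the catch. I ease off at once.

```bash
python3 -m handwheel '[{"tx":0,"ty":0,"tz":0.0005,"ax":0,"ay":0,"az":0,"jaw":-1},{"tx":0,"ty":0,"tz":0.0005,"ax":0,"ay":0,"az":0,"jaw":-1},{"tx":0,"ty":0,"tz":0,"ax":0,"ay":0,"az":0,"jaw":-1},{"tx":0,"ty":0,"tz":0,"ax":0,"ay":0,"az":0,"jaw":-1},{"tx":0,"ty":0,"tz":0,"ax":0,"ay":0,"az":0,"jaw":-1},{"tx":0,"ty":0,"tz":0,"ax":0,"ay":0,"az":0,"jaw":-1},{"tx":0,"ty":0,"tz":0,"ax":0,"ay":0,"az":0,"jaw":-1},{"tx":0,"ty":0,"tz":0,"ax":0,"ay":0,"az":0,"jaw":-1},{"tx":0,"ty":0,"tz":0,"ax":0,"ay":0,"az":0,"jaw":-1},{"tx":0,"ty":0,"tz":0,"ax":0,"ay":0,"az":0,"jaw":-1}]'
```

```text
time: 25.7
ee_pos: [0.6775, -0.1307, 0.2159]
tcp_rot: [-180.0, -0.0, 80.0]
wrist_force: [1.2, -1.0, -0.1]
opening: 0.0154
grasp_force: 25.4
```

```bash
python3 -m handwheel '[{"tx":0,"ty":0,"tz":0.0003,"ax":0,"ay":0,"az":0,"jaw":-1},{"tx":0,"ty":0,"tz":0,"ax":0,"ay":0,"az":0,"jaw":-1},{"tx":0.0006,"ty":-0.0001,"tz":0,"ax":0,"ay":0,"az":-0.2,"jaw":-1},{"tx":0.0006,"ty":-0.0001,"tz":0,"ax":0,"ay":0,"az":-0.2,"jaw":-1},{"tx":0.0006,"ty":-0.0001,"tz":0,"ax":0,"ay":0,"az":-0.2,"jaw":-1},{"tx":0.0006,"ty":-0.0002,"tz":0,"ax":0,"ay":0,"az":-0.2,"jaw":-1},{"tx":0.0006,"ty":-0.0002,"tz":0,"ax":0,"ay":0,"az":-0.2,"jaw":-1},{"tx":0.0006,"ty":-0.0002,"tz":0,"ax":0,"ay":0,"az":-0.2,"jaw":-1},{"tx":0.0006,"ty":-0.0002,"tz":0,"ax":0,"ay":0,"az":-0.2,"jaw":-1},{"tx":0,"ty":0,"tz":0,"ax":0,"ay":0,"az":0,"jaw":-1}]'
```

```text
time: 26.95
ee_pos: [0.6771, -0.1263, 0.2153]
tcp_rot: [-179.9, -0.0, 81.4]
wrist_force: [-0.5, -1.5, -0.6]
opening: 0.0146
grasp_force: 25.8
```

```bash
python3 -m handwheel '[{"tx":0.0008,"ty":-0.0002,"tz":0,"ax":0,"ay":0,"az":-0.3,"jaw":-1},{"tx":0.0008,"ty":-0.0002,"tz":0,"ax":0,"ay":0,"az":-0.3,"jaw":-1},{"tx":0.0008,"ty":-0.0002,"tz":0,"ax":0,"ay":0,"az":-0.3,"jaw":-1},{"tx":0.0008,"ty":-0.0002,"tz":0,"ax":0,"ay":0,"az":-0.3,"jaw":-1},{"tx":0.0008,"ty":-0.0002,"tz":0,"ax":0,"ay":0,"az":-0.3,"jaw":-1},{"tx":0.0008,"ty":-0.0002,"tz":0,"ax":0,"ay":0,"az":-0.3,"jaw":-1},{"tx":0.0008,"ty":-0.0002,"tz":0,"ax":0,"ay":0,"az":-0.3,"jaw":-1},{"tx":0.0008,"ty":-0.0002,"tz":0,"ax":0,"ay":0,"az":-0.3,"jaw":-1},{"tx":0,"ty":0,"tz":0,"ax":0,"ay":0,"az":0,"jaw":-1},{"tx":0,"ty":0,"tz":0,"ax":0,"ay":0,"az":0,"jaw":-1}]'
python3 - <<'E'
from h import *
a=C["side"]["color"][70:210,195:335]
cv2.imwrite("pics/c3.png",cv2.resize(a,(560,560),interpolation=2)[:,:,::-1])
E
```

```text
time: 28.2
ee_pos: [0.6761, -0.1197, 0.2152]
tcp_rot: [-179.9, -0.0, 83.8]
wrist_force: [-4.0, -3.7, -1.3]
opening: 0.0153
grasp_force: 26.1
```

View pics/c3.png

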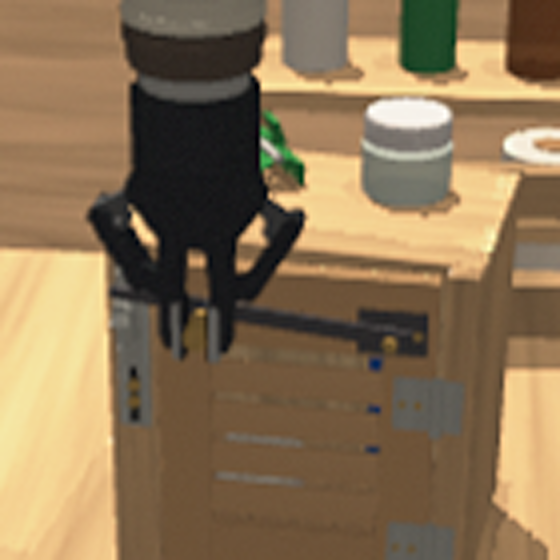

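The crop shows the bar's nose at (115,293), now drawn out in front of the catch, and the gate following. From here the swing is an arc about the hinge.

```bash
python3 -m handwheel '[{"tx":0.0025,"ty":-0.0016,"tz":0,"ax":0,"ay":0,"az":-1,"jaw":-1},{"tx":0.005,"ty":-0.0018,"tz":0,"ax":0,"ay":0,"az":-2,"jaw":-1},{"tx":0.005,"ty":-0.0016,"tz":0,"ax":0,"ay":0,"az":-2,"jaw":-1},{"tx":0.005,"ty":-0.0016,"tz":0,"ax":0,"ay":0,"az":-2,"jaw":-1},{"tx":0.005,"ty":-0.0016,"tz":0,"ax":0,"ay":0,"az":-2,"jaw":-1},{"tx":0.005,"ty":-0.0016,"tz":0,"ax":0,"ay":0,"az":-2,"jaw":-1},{"tx":0.005,"ty":-0.0016,"tz":0,"ax":0,"ay":0,"az":-2,"jaw":-1},{"tx":0.005,"ty":-0.0016,"tz":0,"ax":0,"ay":0,"az":-2,"jaw":-1},{"tx":0.0025,"ty":-0.0008,"tz":0,"ax":0,"ay":0,"az":-1,"jaw":-1},{"tx":0,"ty":0,"tz":0,"ax":0,"ay":0,"az":0,"jaw":-1}]'
```

```text
time: 29.55
ee_pos: [0.6625, -0.0791, 0.2157]
tcp_rot: [180.0, -0.1, 99.9]
wrist_force: [5.6, 0.5, -0.0]
opening: 0.0147
grasp_force: 26.9
```

```bash
python3 -m handwheel '[{"tx":0.005,"ty":-0.0008,"tz":0,"ax":0,"ay":0,"az":-2,"jaw":-1},{"tx":0.0075,"ty":-0.0025,"tz":0,"ax":0,"ay":0,"az":-3,"jaw":-1},{"tx":0.0075,"ty":-0.0025,"tz":0,"ax":0,"ay":0,"az":-3,"jaw":-1},{"tx":0.0075,"ty":-0.0024,"tz":0,"ax":0,"ay":0,"az":-3,"jaw":-1},{"tx":0.0075,"ty":-0.0025,"tz":0,"ax":0,"ay":0,"az":-3,"jaw":-1},{"tx":0.0075,"ty":-0.0024,"tz":0,"ax":0,"ay":0,"az":-3,"jaw":-1},{"tx":0.0075,"ty":-0.0025,"tz":0,"ax":0,"ay":0,"az":-3,"jaw":-1},{"tx":0.005,"ty":-0.0016,"tz":0,"ax":0,"ay":0,"az":-2,"jaw":-1},{"tx":0.0025,"ty":-0.0008,"tz":0,"ax":0,"ay":0,"az":-1,"jaw":-1},{"tx":0,"ty":0,"tz":0,"ax":0,"ay":0,"az":0,"jaw":-1}]'
```

```text
time: 30.8
ee_pos: [0.6258, -0.0322, 0.2156]
tcp_rot: [-180.0, -0.1, 122.8]
wrist_force: [2.7, 0.6, -0.3]
opening: 0.0149
grasp_force: 26.9
```

```bash
python3 -m handwheel '[{"tx":0.005,"ty":-0.0011,"tz":0,"ax":0,"ay":0,"az":-2,"jaw":-1},{"tx":0.0075,"ty":-0.0024,"tz":0,"ax":0,"ay":0,"az":-3,"jaw":-1},{"tx":0.0075,"ty":-0.0024,"tz":0,"ax":0,"ay":0,"az":-3,"jaw":-1},{"tx":0.0075,"ty":-0.0024,"tz":0,"ax":0,"ay":0,"az":-3,"jaw":-1},{"tx":0.0075,"ty":-0.0025,"tz":0,"ax":0,"ay":0,"az":-3,"jaw":-1},{"tx":0.0075,"ty":-0.0024,"tz":0,"ax":0,"ay":0,"az":-3,"jaw":-1},{"tx":0.0075,"ty":-0.0024,"tz":0,"ax":0,"ay":0,"az":-3,"jaw":-1},{"tx":0.0075,"ty":-0.0025,"tz":0,"ax":0,"ay":0,"az":-3,"jaw":-1},{"tx":0.005,"ty":-0.0016,"tz":0,"ax":0,"ay":0,"az":-2,"jaw":-1},{"tx":0,"ty":0,"tz":0,"ax":0,"ay":0,"az":0,"jaw":-1}]'
```

```text
time: 32.05
ee_pos: [0.5685, -0.0018, 0.2155]
tcp_rot: [-179.9, -0.1, 147.8]
wrist_force: [0.3, -5.1, -0.8]
opening: 0.0149
grasp_force: 27.1
```

```bash
python3 -m handwheel '[{"tx":0.005,"ty":-0.0023,"tz":0,"ax":0,"ay":0,"az":-2,"jaw":-1},{"tx":0.0075,"ty":-0.0026,"tz":0,"ax":0,"ay":0,"az":-3,"jaw":-1},{"tx":0.0075,"ty":-0.0026,"tz":0,"ax":0,"ay":0,"az":-3,"jaw":-1},{"tx":0.0075,"ty":-0.0026,"tz":0,"ax":0,"ay":0,"az":-3,"jaw":-1},{"tx":0.0075,"ty":-0.0026,"tz":0,"ax":0,"ay":0,"az":-3,"jaw":-1},{"tx":0.0075,"ty":-0.0026,"tz":0,"ax":0,"ay":0,"az":-3,"jaw":-1},{"tx":0.0075,"ty":-0.0026,"tz":0,"ax":0,"ay":0,"az":-3,"jaw":-1},{"tx":0.0075,"ty":-0.0026,"tz":0,"ax":0,"ay":0,"az":-3,"jaw":-1},{"tx":0.005,"ty":-0.0018,"tz":0,"ax":0,"ay":0,"az":-2,"jaw":-1},{"tx":0,"ty":0,"tz":0,"ax":0,"ay":0,"az":0,"jaw":-1}]'
```

```text
time: 33.3
ee_pos: [0.5028, 0.0012, 0.2158]
tcp_rot: [179.9, -0.1, 172.8]
wrist_force: [2.3, 5.3, -0.6]
opening: 0.0151
grasp_force: 28.2
```

```bash
python3 -m handwheel '[{"tx":0.005,"ty":-0.0007,"tz":0,"ax":0,"ay":0,"az":-2,"jaw":-1},{"tx":0.005,"ty":-0.0016,"tz":0,"ax":0,"ay":0,"az":-2,"jaw":-1},{"tx":0.005,"ty":-0.0016,"tz":0,"ax":0,"ay":0,"az":-2,"jaw":-1},{"tx":0.0025,"ty":-0.0008,"tz":0,"ax":0,"ay":0,"az":-1,"jaw":-1},{"tx":0,"ty":0,"tz":0,"ax":0,"ay":0,"az":0,"jaw":-1},{"tx":0,"ty":0.0001,"tz":0.002,"ax":0,"ay":0,"az":0,"jaw":-1},{"tx":0,"ty":0.0001,"tz":0.002,"ax":0,"ay":0,"az":0,"jaw":-1},{"tx":0,"ty":0.0001,"tz":0.002,"ax":0,"ay":0,"az":0,"jaw":-1},{"tx":0,"ty":0.0001,"tz":0.002,"ax":0,"ay":0,"az":0,"jaw":-1},{"tx":0,"ty":0,"tz":0,"ax":0,"ay":0,"az":0,"jaw":-1}]'
```

```text
time: 34.55
ee_pos: [0.4851, -0.0025, 0.2074]
tcp_rot: [180.0, -0.1, 179.8]
wrist_force: [2.3, 2.3, 0.3]
opening: 0.0151
grasp_force: 28.1
```

```bash
python3 -m handwheel '[{"tx":0,"ty":0,"tz":0.001,"ax":0,"ay":0,"az":0,"jaw":-1},{"tx":0,"ty":0,"tz":0.001,"ax":0,"ay":0,"az":0,"jaw":-1},{"tx":0,"ty":0,"tz":0.0008,"ax":0,"ay":0,"az":0,"jaw":-1},{"tx":0,"ty":0,"tz":0,"ax":0,"ay":0,"az":0,"jaw":-1},{"tx":0,"ty":0,"tz":0,"ax":0,"ay":0,"az":0,"jaw":-0.6},{"tx":0,"ty":0,"tz":0,"ax":0,"ay":0,"az":0,"jaw":-0.5},{"tx":0,"ty":0,"tz":0,"ax":0,"ay":0,"az":0,"jaw":-0.4},{"tx":0,"ty":0,"tz":0,"ax":0,"ay":0,"az":0,"jaw":-0.3},{"tx":0,"ty":0,"tz":0,"ax":0,"ay":0,"az":0,"jaw":-0.2},{"tx":0,"ty":0,"tz":0,"ax":0,"ay":0,"az":0,"jaw":-0.1}]'
```

```text
time: 35.8
ee_pos: [0.4852, -0.0025, 0.2048]
tcp_rot: [180.0, -0.0, 179.8]
wrist_force: [0.2, -0.1, -0.0]
opening: 0.0381
grasp_force: 0.0
```

```bash
python3 -m handwheel '[{"tx":0,"ty":0,"tz":-0.008,"ax":0,"ay":0,"az":0,"jaw":-0.1},{"tx":0,"ty":0,"tz":-0.012,"ax":0,"ay":0,"az":0,"jaw":-0.1},{"tx":0,"ty":0,"tz":-0.015,"ax":0,"ay":0,"az":0,"jaw":-0.1},{"tx":0,"ty":0,"tz":-0.02,"ax":0,"ay":0,"az":0,"jaw":-0.1},{"tx":0,"ty":0,"tz":-0.02,"ax":0,"ay":0,"az":0,"jaw":-0.1},{"tx":0,"ty":0,"tz":-0.02,"ax":0,"ay":0,"az":0,"jaw":-0.1},{"tx":0,"ty":0,"tz":-0.02,"ax":0,"ay":0,"az":0,"jaw":-0.1},{"tx":0.03,"ty":0,"tz":0,"ax":0,"ay":0,"az":0,"jaw":-0.1},{"tx":0.03,"ty":0,"tz":0,"ax":0,"ay":0,"az":0,"jaw":-0.1},{"tx":0.03,"ty":0,"tz":0,"ax":0,"ay":0,"az":0,"jaw":-0.1}]'
python3 - <<'E'
from h import *
a=C["side"]["color"][60:240,185:365]; b=C["top"]["color"][95:275,210:390]
cv2.imwrite("pics/c4.png",cv2.resize(np.hstack([a,b]),(800,400),interpolation=2)[:,:,::-1])
E
```

```text
time: 37.05
ee_pos: [0.3944, -0.0022, 0.3209]
tcp_rot: [180.0, 0.0, 179.8]
wrist_force: [-0.2, -0.5, 0.2]
opening: 0.0381
grasp_force: 0.0
```

View pics/c4.png

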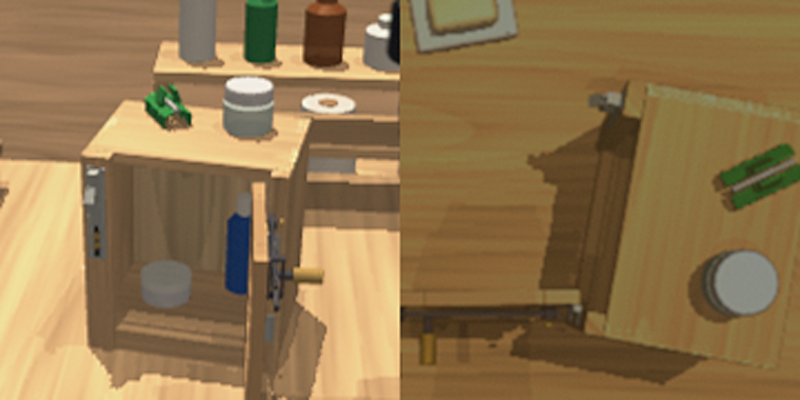

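The gate stands open at about 100° and the bottle, tin, jar and clip are undisturbed. The knob is at side (323.6,183.8) and top (222.6,250). I'll check that the bar is down.

```bash
python3 -c "
from h import *
print(tri((323.4,183.5),(222.3,250)))
from workcell import telemetry as t; print(t.get_obs()['wrist_force'].round(1))"
```

```text
(array([ 0.48801897, -0.00337381,  0.22278964]), np.float64(0.0038636577663370454))
[0.5 0.2 0.4]
```

The knob is at 0.223 m, the same as before the lift, so the bar is down. Handing in.

```bash
python3 -c "
from workcell import workorder; print(workorder.job_done())"
```

```text
the job is handed in; nothing more can be done
None
```

The cabinet gate is standing open at about 100°, with the latch bar back down and the other things where they were; the hood was felt at roughly 6 N on the catch, and the job was handed in at about 37 s.

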